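# Load a combustion boat into a split tube furnace

### The job

Take the push rod from its rest and use it to push the porcelain boat out of the loading tray and along inside the quartz tube, until you feel it come up against the tip of the thermocouple sheath; keep it pressed there lightly for about half a second, to be sure of the contact. Boat, sheath and glass are brittle: arrive slowly, press no harder than a fingertip would (some 10 N at the most), and do not lean on the glass or touch the furnace. Then draw the rod out, leaving the boat touching the sheath, and lay the rod back in its rest as it lay before; do not touch the boat with the fingers or disturb the three containers standing by.

Things in the scene. Friction and masses are not known exactly. Their poses are not given: they have to be found in the camera images.
- furnace: split tube furnace, opened flat; the quartz tube and loading tray are fixed to it. Origin: on the bench (z = 0) below the tube's mouth; x along the tube, from the mouth into the furnace (away from the tray); z up; the opened lid lies on the +y side. Its halves span x 40 to 210 mm, y -65 to 207 mm, up to z = 120 mm. Fixed to the bench
- tube: clear quartz tube, inner diameter 25 mm, outer 30 mm, level. Origin as furnace (same axes). Its axis runs at 120 mm above the bench from the mouth at x = 0 to x = 270 mm; its inner floor is 107.5 mm above the bench
- tray: loading tray: folded steel chute, open on top and at its rear, fixed on a stand. Origin and axes as furnace. Runs from x = -100 mm (rear) to +15 mm, where its spout ends inside the tube's mouth. Flat floor 9 mm wide, 109 mm above the bench (the boat drops 1.5 mm off the spout to the tube's floor); sides rise outward at 45 degrees to 116 mm, where the chute is 22 mm wide
- end_cap: steel cap on the tube's far end, with a gland clamping the thermocouple sheath: a cream ceramic stick, 8 mm diameter, lying along the tube's floor. Origin and axes as furnace; inner face of the cap at x = 262 mm. The sheath's flat tip faces the mouth, somewhere between x = 118 and 165 mm: set by hand and not measured, firmly clamped; seen through the glass or found by feel
- boat: white porcelain boat with dark pellets, 64 mm long (x), 8 mm wide at the foot, 14 mm at the top, 12 mm high, 20 to 45 g. Origin: centre of its underside; x along it, towards the furnace. Starts in the tray, its rear end wall 4 to 24 mm ahead of the tray's rear end. End walls 9 mm wide, from 1.5 to 11.5 mm above the underside
- rod: push rod, 100 g: square wooden handle 14 x 14 mm with a black band, then a steel shaft of 6 mm diameter ending in an 8 mm button. Origin: on the axis, in the middle of the band (the place to grip, near the centre of mass); x along the rod towards the button. Handle from x = -75 to +35 mm, with a brass finger guard of 28 mm diameter at 21 to 25 mm; shaft on to the button's flat face at x = 250 mm
- rest: rod rest: steel plate 240 x 60 x 8 mm with two white U-shaped cradles, fixed. Origin: on the bench below the rod's band as it lies; x along the lying rod towards its button. Cradles at x = -60 mm (handle; slot 22 mm wide) and +120 mm (shaft; slot 14 mm wide), open upward, walls 14 mm high, 10 mm thick; the handle between is free to grip. A lying rod is level, axis 50 mm above the bench
- reagent: blue reagent bottle, 64 mm diameter, 124 mm high, a bystander. Origin: centre of its foot
- dropper: small brown dropper bottle with a red bulb, 36 mm diameter, 100 mm high, a bystander. Origin: centre of its foot
- weigh_jar: low glass weighing jar with a green lid, 52 mm diameter, 62 mm high, a bystander. Origin: centre of its foot
There are look-alikes about, which are no part of the job. There is more than one size of the boat; the one meant has the size given above.

How it is judged:
On the way:
1. the boat, pushed by the rod, is held lightly against the sheath's tip (1 N or more) for 0.3 s (contact force between boat and end_cap above 1 N and contact force between rod and boat above 0.5 N), for 0.3 s.
At the end, for the whole second after the job is handed in: The boat stands level and still in the tube with its front wall no more than 2.5 mm from the sheath's tip; the rod lies still and level in both cradles of the rest, within 25 mm lengthwise of where its band belongs, and is let go (x of sheath_c0 in the frame of boat below 0.0895 m and angle between boat's own z axis and vertical below 0.1 rad and linear speed of each of boat, rod below 0.01 m/s and x of rod in the frame of rest between -0.025 and 0.025 m and y of rod in the frame of rest between -0.008 and 0.008 m and z of rod in the frame of rest between 0.046 and 0.054 m and angle between the x axis of rod and the x axis of rest, either way round below 0.1 rad); the robot touches nothing.
It fails at once if the boat is pressed against the sheath with more than 15 N (contact force between boat and end_cap above 15 N).
It fails at once if the rod leans on or knocks the glass tube with more than 15 N, or the robot touches tube or furnace with more than 3 N (contact force between rod and tube above 15 N or contact force between any of the fingers, the arm and furnace above 3 N).
It fails at once if the fingers touch the boat (contact force between the fingers and boat above 0.3 N).
It fails at once if the boat is tipped (angle between boat's own z axis and vertical above 0.5 rad).
It fails at once if one of the three containers is shifted by more than 15 mm or tipped (distance of any of reagent, dropper, weigh_jar from where it was at the start of the episode above 0.015 m or angle between any of reagent, dropper, weigh_jar's own z axis and vertical above 0.3 rad).
It also fails if it takes over 67 s, if anything falls off the work surface, if the arm or the gripper's body presses on something with over 40 N, if the wrist force passes 120 N, or if a joint passes its speed limit or range.

### The arm

A 6-joint arm with a two-finger parallel gripper is mounted at the origin on the work surface. World frame = base frame: x ahead of the robot, y to its left, z up, the work surface at z = 0. Lengths are in m, angles in rad, forces in N, time in s.
With the tool pointing down it reaches from about 0.35 to 0.975 m from the base axis. Payload 4.9 kg.
Tool frame: the origin (TCP) lies midway between the tips of the shut fingers; the grasp point (between the pads) lies ctrl.grip_depth behind it (ctrl.grip_depth is the distance from the TCP to the grasp point, in m); y points along the fingers, z is the direction in which the jaws open and shut, and the axes are right-handed (so a half turn about y gives the same grasp; the last joint's range is limited). The gripper opens to 85 mm and grips with 20 to 120 N. Pads are 22 mm wide; open, the fingers measure 114 mm over their backs; the gripper's body (76 mm by 85 mm) begins 54 mm behind the grasp point. The pads swing forward as they close: fully open they stand 13 mm farther back than shut.
Start: joints at [-1.401, 0.053, 1.613, -0, 1.476, -0.119], TCP at [0.178, -0.599, 0.231] pointing down, gripper open.
Joint ranges: [-3.01, 3.01], [-1.01, 2.22], [0.06, 2.58], [-1.02, 4.17], [0.09, 2.62], [-3.14, 3.14]. Speed limits (rad/s): [2.57, 2.57, 3.14, 3.14, 3.14, 3.14].

### API

Orientations are given as a rotation vector (axis times angle).
In Python, from station import ctrl gives the robot as it stands.
- The arm moves only by the tool jog_arm, never from a script. Its argument "moves" is a list of rows, each a list of 6 numbers: the shift along the tool's x, y, z in mm, then the turn, a rotation vector about the tool's x, y, z in rad. In form: [[x, y, z, wx, wy, wz], ...]. A call has 1 to 12 rows; each row shifts and turns the commanded pose from where the row before left it, along the tool's axes as they then stand; what a row does not reach is not made up. A row lasts 1/10 s, in which the tool goes at most 50 mm and 8.59 degrees, less where a joint would pass 70% of its speed; a pose out of reach is approached as far as the arm can. A call is refused whole if a number of a shift passes 50 or a number of a turn 0.15, either way. A call with a gripper value outside its range is refused whole. "grip" is the finger opening in mm, from 0 to 85.4, set as the call begins (left out, the last holds). The fingers move at their own pace and stop on an object; "grip_force" is the grip in N (left out, the last holds). Time passes only in rows, so rows that do not move let the fingers close. It gives the time, the measured TCP pose, the force and the opening at its end, in the units of the state.
- ctrl.get_obs(): the state, without advancing time (a new reading comes with each control period).
- ctrl.get_image(name): name is "side" or "top"; returns the picture (420x560x3 uint8, red, green, blue); there is no depth.
- ctrl.camera_params(name): a dict with "fx", "fy", "cx", "cy" (pixels), "pose" (4x4, takes a point from camera to world coordinates). Camera axes: x right, y up, looking along -z (the intrinsics and any distortion apply to the point x, -y, -z); pixel columns grow to the right and rows downward; lengths in m; the calibration is good to about 2 mm. A picture is of the moment at which its call begins. camera_params takes no time and is no camera call.
- ctrl.finish_job(): hands the job in, once; it reports no verdict.
The state is a dict: "t": time; "q": joint angles; "dq": joint speeds; "effort": joint torques, N m; "tool_pos": TCP position; "tool_rot": TCP orientation; "contact_force": force on the tool from outside, world axes, zero at the start; "wrist_torque": the same for the moment, N m; "opening": finger opening in m.
Only numpy, scipy, OpenCV 4.12 (cv2) and the standard library are available. Lean on these libraries where they do the work, as an engineer would, in place of code of your own. Each camera call takes 0.05 s, during which the arm holds its last target. There are 200 camera calls.

## Working session

There is one attempt and no reset: what is moved stays moved. The work goes in short steps, Python scripts to look and compute and a tool call to move; the robot and the scene stay as the last step left them, time stands still between calls to the robot, and variables do not carry over. Pictures are saved under pics/ and viewed, about 8 in all and at most 12, crops included, and the job is handed in when it is done.

Besides the shell and the picture viewer there is one more tool, called by a JSON object that holds its "fn" and its "kwargs". jog_arm: Moves the arm, as the interface text tells. Its arguments: {"type":"object","properties":{"moves":{"type":"array","items":{"type":"array","items":{"type":"number"}}},"grip":{"type":"number"},"grip_force":{"type":"number"}},"required":["moves"]}

```bash
ls; mkdir -p pics
python3 - <<'E'
from station import ctrl
import cv2,numpy as np
np.set_printoptions(precision=4,suppress=True)
print(ctrl.get_obs(),ctrl.grip_depth)
for n in("side","top"):
    cv2.imwrite(f"pics/{n}0.png",ctrl.get_image(n)[:,:,::-1]); print(n,ctrl.camera_params(n))
E
```

```text
pics
{'t': 0.0, 'q': array([-1.401 ,  0.0534,  1.6143, -0.    ,  1.476 , -0.119 ]), 'dq': array([-0.0004, -0.    , -0.0004, -0.0009, -0.0009, -0.0005]), 'effort': array([  0.0001, -39.3687, -37.0172,  -0.0001,   0.0073,  -0.    ]), 'tool_pos': array([ 0.1779, -0.5985,  0.2301]), 'tool_rot': array([-0.3005,  2.0686, -2.0643]), 'contact_force': array([-1.0267,  0.5644,  0.5355]), 'wrist_torque': array([-0.0065,  0.0031, -0.0035]), 'opening': 0.08560544204370314} 0.0187
side {'fx': 398.50241592429353, 'fy': 398.50241592429353, 'cx': 277.2996875405025, 'cy': 215.92966791444096, 'pose': array([[-0.9912,  0.0804, -0.1053,  0.4929],
       [-0.1324, -0.5812,  0.8029,  0.69  ],
       [ 0.0034,  0.8098,  0.5867,  0.5141],
       [ 0.    ,  0.    ,  0.    ,  1.    ]])}
top {'fx': 457.8229558408932, 'fy': 457.8229558408932, 'cx': 282.402745221094, 'cy': 218.51482844398245, 'pose': array([[-0.0139,  0.9995, -0.0289,  0.5304],
       [-0.9997, -0.0144, -0.018 ,  0.1431],
       [-0.0184,  0.0286,  0.9994,  0.8022],
       [ 0.    ,  0.    ,  0.    ,  1.    ]])}
```

View pics/side0.png

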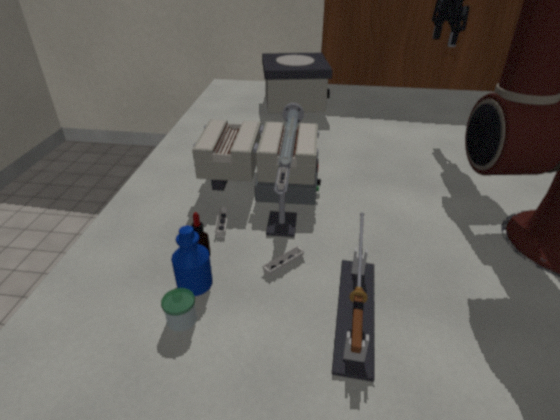

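View pics/top0.png

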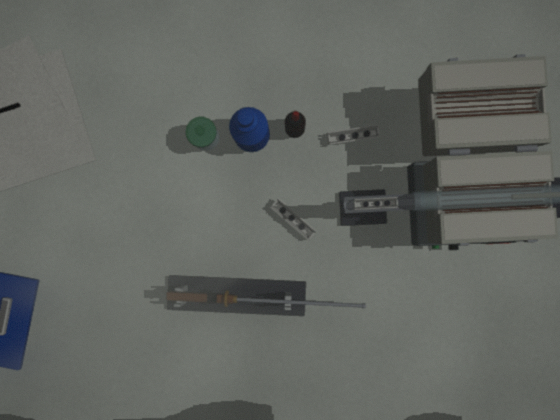

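Candidates for the boat are the one in the tray (top 372,203), a loose one at (290,218), a loose one at (350,134) and a white piece on the blue pad (5,315). The description says it starts in the tray, so I choose (372,203). There is only one rod, at (168..365, 300). I'll check both in a close crop.

Run:
```python
import cv2,numpy as np
im=cv2.imread("pics/top0.png")
a=cv2.resize(im[180:230,330:530],None,fx=4,fy=4,interpolation=cv2.INTER_CUBIC)
b=cv2.resize(im[270:325,160:360],None,fx=4,fy=4,interpolation=cv2.INTER_CUBIC)
s=cv2.resize(cv2.imread("pics/side0.png")[95:215,260:330][:, :],None,fx=1.5,fy=1.5)
o=np.vstack([a,b]); o=cv2.convertScaleAbs(o,alpha=1.7)
cv2.imwrite("pics/c1.png",o)
```

```text
(no output)
```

View pics/c1.png

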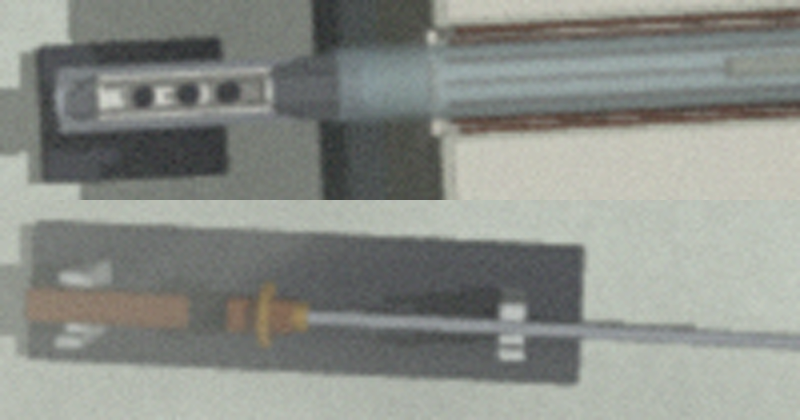

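```bash
cat > h.py <<'E'
from station import ctrl
import numpy as np, cv2
from scipy.spatial.transform import Rotation as R
np.set_printoptions(precision=4,suppress=True)
def ray(n,u,v):
    p=ctrl.camera_params(n);d=p["pose"][:3,:3]@np.array([(u-p["cx"])/p["fx"],-(v-p["cy"])/p["fy"],-1]);return p["pose"][:3,3],d
def onz(n,u,v,z):
    c,d=ray(n,u,v);return c+d*(z-c[2])/d[2]
def proj(n,P):
    p=ctrl.camera_params(n);q=p["pose"][:3,:3].T@(np.asarray(P)-p["pose"][:3,3]);return np.array([p["cx"]+p["fx"]*q[0]/-q[2],p["cy"]-p["fy"]*q[1]/-q[2]])
def to(target,M=None):
    o=ctrl.get_obs();T=R.from_rotvec(o["tool_rot"]);print("t",o["t"],"pos",o["tool_pos"],"F",o["contact_force"],"op",o["opening"])
    print("shift mm (tool)",T.inv().apply(np.asarray(target)-o["tool_pos"])*1e3)
    if M is not None: print("turn",(T.inv()*R.from_matrix(M)).as_rotvec())
def down(yaw): # tool y down, tool z horizontal: jaws dir; x = y cross z
    z=np.array([np.cos(yaw),np.sin(yaw),0]);y=np.array([0,0,-1.]);return np.array([np.cross(y,z),y,z]).T
E
cat > a.py <<'E'
from h import *
A=lambda x,y,z:onz("top",330+x/4-.4,180+y/4-.4,z)
B=lambda x,y,z:onz("top",160+x/4-.4,270+(y-200)/4-.4,z)
print("tray rear",A(57,100,.116)); br=A(97,95,.1205);bf=A(273,88,.12);st=A(727,67,.1135)
print("boat",br,bf,"sheath",st,A(790,63,.1135))
print("furn front",A(440,80,.12))
for n,p in dict(end=B(28,303,.057),band=B(207,311,.057),guard=B(267,315,.055),crad=B(512,328,.053)).items():print(n,p)
print("button",onz("top",364.5,305,.052))
print("tool",R.from_rotvec(ctrl.get_obs()["tool_rot"]).as_matrix())
E
python3 a.py
```

```text
tray rear [0.5698 0.0631 0.116 ]
boat [0.5712 0.0488 0.1205] [ 0.5728 -0.0165  0.12  ] sheath [ 0.5785 -0.1869  0.1135] [ 0.5797 -0.2103  0.1135]
furn front [ 0.5749 -0.0782  0.12  ]
end [0.4295 0.3468 0.057 ]
band [0.4255 0.2737 0.057 ]
guard [0.4233 0.2496 0.055 ]
crad [0.4166 0.15   0.053 ]
button [0.4096 0.0251 0.052 ]
tool [[-0.9586 -0.0003  0.2848]
 [-0.2848  0.0018 -0.9586]
 [-0.0002 -1.     -0.0019]]
```

{"fn": "jog_arm", "kwargs": {"moves": [[-31,0,-30,0,0,0],[-31,0,-30,0,0,0],[-31,0,-30,0,0,0],[-31,0,-30,0,0,0],[-31,0,-30,0,0,0],[-31,0,-30,0,0,0],[-31,0,-30,0,0,0],[-31,0,-30,0,0,0],[-31,0,-30,0,0,0],[-31,0,-30,0,0,0],[-31,0,-30,0,0,0],[-31,0,-30,0,0,0]]}}

```text
t: 1.3
tool_pos: [0.4324, -0.1463, 0.231]
tool_rot: [-0.3, 2.066, -2.066]
contact_force: [0.4, -0.6, 0.2]
opening: 0.0856
```

{"fn": "jog_arm", "kwargs": {"moves": [[0,0,0,0,-0.14,0],[0,0,0,0,-0.14,0],[0,0,0,0,-0.14,0],[0,0,0,0,-0.14,0],[0,0,0,0,-0.14,0],[0,0,0,0,-0.14,0],[0,0,0,0,-0.14,0],[0,0,0,0,-0.14,0],[0,0,0,0,-0.1,0]]}}

```text
t: 2.2
tool_pos: [0.4317, -0.1479, 0.2307]
tool_rot: [-1.182, 1.252, -1.25]
contact_force: [-0.3, 1.3, -0.0]
opening: 0.0853
```

```bash
python3 -c "
from h import *
to([.425,.273,.16],down(-0.062));print(ctrl.get_obs()['q'])"
```

```text
t 2.2 pos [ 0.4317 -0.1479  0.2307] F [-0.2693  1.2575 -0.0096] op 0.08532133790311572
shift mm (tool) [-419.7701   70.9228  -30.7262]
turn [ 0.0009  0.0048 -0.0004]
[-0.4933 -0.3693  1.9891  0.      1.5228 -0.4361]
```

{"fn": "jog_arm", "kwargs": {"moves": [[-42,5,-3,0,0,0],[-42,5,-3,0,0,0],[-42,5,-3,0,0,0],[-42,5,-3,0,0,0],[-42,5,-3,0,0,0],[-42,5,-3,0,0,0],[-42,5,-3,0,0,0],[-42,5,-3,0,0,0],[-42,5,-3,0,0,0],[-42,5,-3,0,0,0],[0,0,0,0,0,0]]}}

```text
t: 3.3
tool_pos: [0.4267, 0.2764, 0.1799]
tool_rot: [-1.184, 1.253, -1.249]
contact_force: [0.2, -0.6, 0.5]
opening: 0.0855
```

Run:
```python
from h import *
to([.425,.273,.0315],down(-0.062))
im=ctrl.get_image("side");cv2.imwrite("pics/side1.png",im[:,:,::-1])
c=cv2.resize(im[200:385,290:440],None,fx=4,fy=4,interpolation=cv2.INTER_CUBIC)[:600]
d=cv2.resize(im[90:210,250:340],None,fx=5,fy=5,interpolation=cv2.INTER_CUBIC)[:600,:]
d=np.pad(d,((0,0),(0,0),(0,0)));h=min(len(c),len(d))
o=np.hstack([c[:h,:600],d[:h]])[:, :1050];o=cv2.resize(o,None,fx=.76,fy=.76)
print(o.shape)
cv2.imwrite("pics/c2.png",cv2.convertScaleAbs(o[:,:800,::-1],alpha=1.3))
# predicted pixels
u=np.array([.034,-.9994,0]);O=np.array([.5735,-.037,0])
for s in(-.1,.0,.086,.15): print(s,proj("side",O+u*s+[0,0,.1135]))
print(proj("side",[.425,.273,.05]),proj("side",[.4295,.3468,.057]))
```

```text
t 3.3 pos [0.4267 0.2764 0.1799] F [ 0.1754 -0.6223  0.4831] op 0.08553306273017769
shift mm (tool) [  3.5122 148.4062  -1.1032]
turn [ 0.0026  0.0053 -0.0001]
(456, 798, 3)
-0.1 [280.063  191.2341]
0.0 [284.5467 165.5299]
0.086 [287.7579 147.1205]
0.15 [289.8428 135.1675]
[357.6432 308.1848] [356.5065 346.3362]
```

View pics/c2.png

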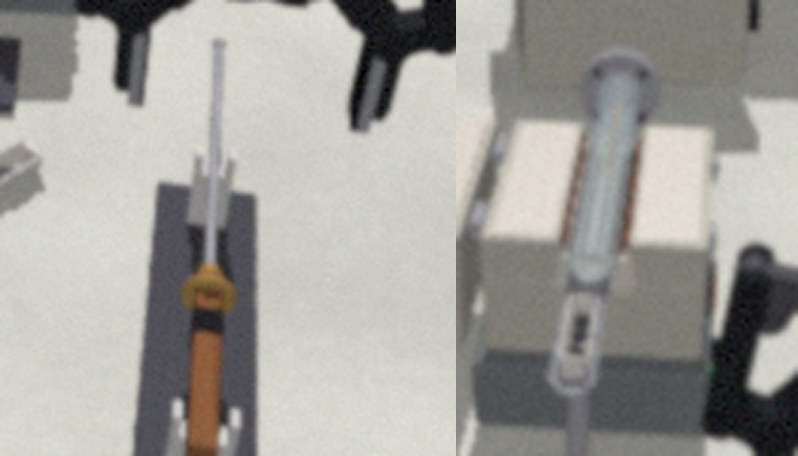

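{"fn": "jog_arm", "kwargs": {"moves": [[3.5,30,-1,0,0.005,0],[0,35,0,0,0,0],[0,35,0,0,0,0],[0,25,0,0,0,0],[0,15,0,0,0,0],[0,8,0,0,0,0],[0,0,0,0,0,0],[0,0,0,0,0,0]]}}

```text
t: 4.15
tool_pos: [0.428, 0.2698, 0.0346]
tool_rot: [-1.174, 1.257, -1.259]
contact_force: [-0.0, -0.1, 0.3]
opening: 0.0852
```

{"fn": "jog_arm", "kwargs": {"grip": 0, "grip_force": 40, "moves": [[0,0,0,0,0,0],[0,0,0,0,0,0],[0,0,0,0,0,0],[0,0,0,0,0,0],[0,0,0,0,0,0],[0,0,0,0,0,0],[0,0,0,0,0,0],[0,0,0,0,0,0]]}}

```text
t: 4.95
tool_pos: [0.4271, 0.2697, 0.0336]
tool_rot: [-1.176, 1.258, -1.258]
contact_force: [-0.1, 0.1, 2.7]
opening: 0.0136
```

{"fn": "jog_arm", "kwargs": {"moves": [[0,-5,0,0,0,0],[0,-15,0,0,0,0],[0,-25,0,0,0,0],[0,-25,0,0,0,0],[0,-20,0,0,0,0],[0,-10,0,0,0,0],[0,0,0,0,0,0]]}}

```text
t: 5.65
tool_pos: [0.4281, 0.2701, 0.1357]
tool_rot: [-1.173, 1.256, -1.259]
contact_force: [-0.7, -0.7, -1.6]
opening: 0.0132
```

Run:
```python
from h import *
u=np.array([.034,-.9994,0]);O=np.array([.5735,-.037,0])
T=O+u*(-.362);T[2]=.1136   # axis 0.130
to(T,down(-0.062+.096)); print(T)
```

```text
t 5.65 pos [0.4281 0.2701 0.1357] F [-0.6567 -0.7386 -1.6403] op 0.013178025167319312
shift mm (tool) [-63.4563  22.6784 129.0671]
turn [-0.0038 -0.101  -0.0018]
[0.5612 0.3248 0.1136]
```

{"fn": "jog_arm", "kwargs": {"moves": [[-8,2,16,0,0,0],[-11,3,22,0,0,0],[-11,3,23,0,0,0],[-11,3,23,0,0,0],[-11,4,22,0,0,0],[-8,4,16,0,0,0],[-3,3,7,0,-0.05,0],[0,0,0,0,-0.05,0],[0,0,0,0,0,0],[0,0,0,0,0,0]]}}

```text
t: 6.65
tool_pos: [0.5591, 0.3234, 0.11]
tool_rot: [-1.226, 1.187, -1.185]
contact_force: [-0.1, -0.1, -1.2]
opening: 0.0133
```

Run:
```python
from h import *
a=ctrl.get_image("top");s=ctrl.get_image("side")
cv2.imwrite("pics/top2.png",a[:,:,::-1]);cv2.imwrite("pics/side2.png",s[:,:,::-1])
A=cv2.resize(a[180:230,230:430],None,fx=4,fy=4,interpolation=cv2.INTER_CUBIC)
B=cv2.resize(s[150:250,180:380],None,fx=4,fy=4,interpolation=cv2.INTER_CUBIC)
cv2.imwrite("pics/c3.png",cv2.convertScaleAbs(np.vstack([A,B])[:,:,::-1],alpha=1.5))
u=np.array([.034,-.9994,0]);O=np.array([.5735,-.037,0])
for n in("top","side"): print(n,[proj(n,O+u*(s)+[0,0,.130]) for s in(-.332,-.115)])
to([.5612,.3248,.1136],down(.034))
```

```text
top [array([187.6636, 211.5066]), array([334.8414, 204.3171])]
side [array([264.5053, 270.817 ]), array([279.3628, 187.9591])]
t 6.75 pos [0.5594 0.3236 0.1108] F [ 0.2627  0.1326 -0.6448] op 0.013067327595729471
shift mm (tool) [-1.1462 -2.845   1.8484]
turn [ 0.0009 -0.0017  0.0003]
```

View pics/c3.png

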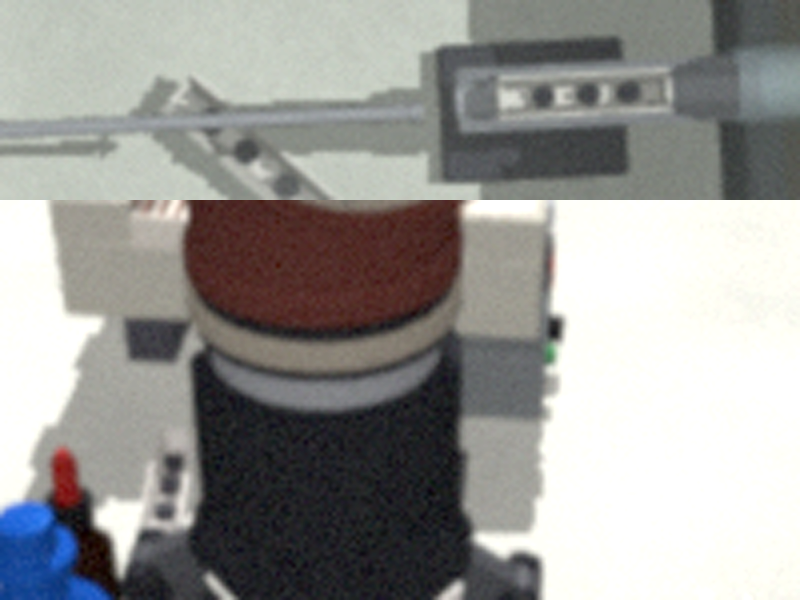

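{"fn": "jog_arm", "kwargs": {"moves": [[0,2,2.5,0,-0.009,0],[0,4,0,0,0,0],[0,4,0,0,0,0],[0,1,0,0,0,0],[0,0,0,0,0,0],[0,0,0,0,0,0]]}}

```text
t: 7.35
tool_pos: [0.5623, 0.3239, 0.1003]
tool_rot: [-1.229, 1.178, -1.178]
contact_force: [0.6, -0.3, -2.1]
opening: 0.013
```

Run:
```python
from h import *
for i in range(3):
    a=ctrl.get_image("top");o=ctrl.get_obs();print(o["tool_pos"],o["contact_force"],o["wrist_torque"])
cv2.imwrite("pics/top3.png",a[:,:,::-1])
A=cv2.resize(a[180:230,270:430],None,fx=5,fy=5,interpolation=cv2.INTER_CUBIC)
cv2.imwrite("pics/c4.png",cv2.convertScaleAbs(A[:,:,::-1],alpha=1.6))
to([.5612,.3248,.1136],down(.034))
```

```text
[0.5624 0.3239 0.1004] [-0.281   0.9577 -1.6486] [-0.0075 -0.006   0.0206]
[0.5625 0.324  0.1006] [-0.2916  0.2975 -0.0868] [ 0.0356  0.0309 -0.1013]
[0.5625 0.3239 0.1005] [-0.2555 -0.1652 -1.0723] [ 0.0248 -0.0579  0.0177]
t 7.5 pos [0.5625 0.3239 0.1005] F [-0.2555 -0.1652 -1.0723] op 0.012875417206675134
shift mm (tool) [ -0.9454 -13.0787  -1.2331]
turn [-0.0003  0.008  -0.0001]
```

View pics/c4.png

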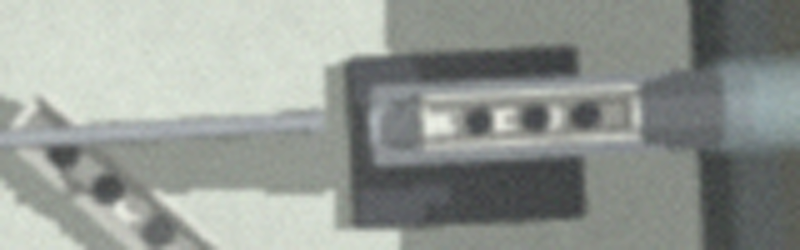

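{"fn": "jog_arm", "kwargs": {"moves": [[0,0,-1.5,0,0.004,0],[2,0,0,0,0,0],[4,0,0,0,0,0],[4,0,0,0,0,0],[4,0,0,0,0,0],[3,0,0,0,0,0],[3,0,0,0,0,0],[3,0,0,0,0,0],[3,0,0,0,0,0],[3,0,0,0,0,0],[3,0,0,0,0,0],[3,0,0,0,0,0]]}}

```text
t: 8.7
tool_pos: [0.5622, 0.2886, 0.1003]
tool_rot: [-1.227, 1.181, -1.181]
contact_force: [-0.2, 0.3, -0.9]
opening: 0.0133
```

Run:
```python
from h import *
a=ctrl.get_image("top");o=ctrl.get_obs();print(o["tool_pos"],o["contact_force"],o["wrist_torque"])
A=cv2.resize(a[180:230,300:460],None,fx=5,fy=5,interpolation=cv2.INTER_CUBIC)
cv2.imwrite("pics/c5.png",cv2.convertScaleAbs(A[:,:,::-1],alpha=1.6))
to([.5612,.3248,.1136],down(.034))
```

```text
[0.5622 0.2882 0.1003] [ 1.7525 -0.4015 -2.3777] [ 0.0603 -0.0529 -0.0197]
t 8.75 pos [0.5622 0.2882 0.1003] F [ 1.7525 -0.4015 -2.3777] op 0.012911096738016527
shift mm (tool) [-36.5853 -13.3246   0.354 ]
turn [0.0001 0.0038 0.0003]
```

View pics/c5.png

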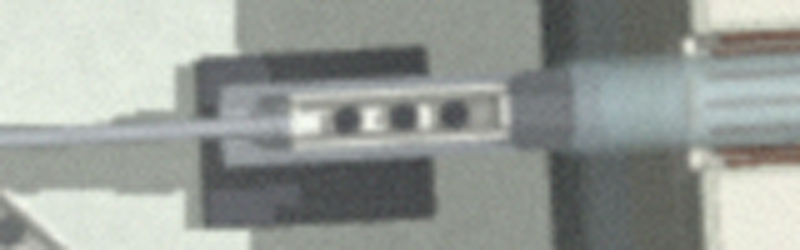

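{"fn": "jog_arm", "kwargs": {"moves": [[3,0,0,0,0,0],[4,0,0,0,0,0],[4,0,0,0,0,0],[4,0,0,0,0,0],[4,0,0,0,0,0],[4,0,0,0,0,0],[4,0,0,0,0,0],[4,0,0,0,0,0],[4,0,0,0,0,0],[4,0,0,0,0,0],[4,0,0,0,0,0],[4,0,0,0,0,0]]}}

```text
t: 9.95
tool_pos: [0.564, 0.2415, 0.1003]
tool_rot: [-1.227, 1.181, -1.181]
contact_force: [-0.4, 0.9, -1.4]
opening: 0.0131
```

{"fn": "jog_arm", "kwargs": {"moves": [[3,0,0,0,0,0],[3,0,0,0,0,0],[3,0,0,0,0,0],[3,0,0,0,0,0],[3,0,0,0,0,0],[3,0,0,0,0,0],[3,0,0,0,0,0],[3,0,0,0,0,0],[3,0,0,0,0,0],[3,0,0,0,0,0],[3,0,0,0,0,0],[3,0,0,0,0,0]]}}

```text
t: 11.15
tool_pos: [0.5653, 0.2056, 0.1003]
tool_rot: [-1.227, 1.181, -1.181]
contact_force: [1.0, 1.3, -1.3]
opening: 0.0136
```

Run:
```python
from h import *
a=ctrl.get_image("top");o=ctrl.get_obs();print(o["tool_pos"],o["contact_force"],o["wrist_torque"])
A=cv2.resize(a[170:230,370:530],None,fx=5,fy=5,interpolation=cv2.INTER_CUBIC)
cv2.imwrite("pics/c6.png",cv2.convertScaleAbs(A[:,:,::-1],alpha=1.6))
to([.5612,.3248,.1136],down(.034))
```

```text
[0.5654 0.2052 0.1003] [ 0.0009  0.1908 -1.6212] [ 0.03   -0.019  -0.0261]
t 11.2 pos [0.5654 0.2052 0.1003] F [ 0.0009  0.1908 -1.6212] op 0.01302209540996784
shift mm (tool) [-119.6312  -13.3752    0.3289]
turn [0.0001 0.0037 0.0003]
```

View pics/c6.png

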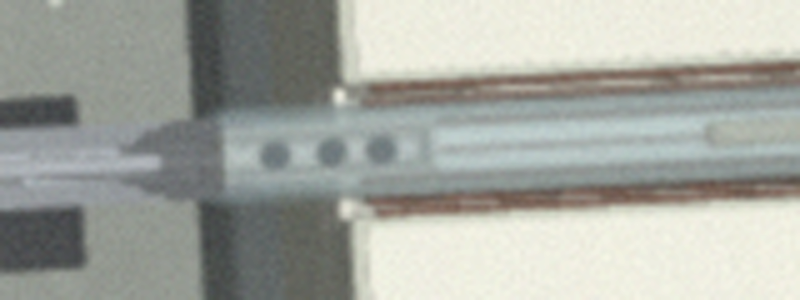

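The boat is inside the tube with its front at crop x≈430. The sheath tip is at x≈705, so there are about 82 mm to go.

{"fn": "jog_arm", "kwargs": {"moves": [[3,0,0,0,0,0],[3,0,0,0,0,0],[3,0,0,0,0,0],[3,0,0,0,0,0],[3,0,0,0,0,0],[3,0,0,0,0,0],[3,0,0,0,0,0],[3,0,0,0,0,0],[3,0,0,0,0,0],[3,0,0,0,0,0],[3,0,0,0,0,0],[3,0,0,0,0,0]]}}

```text
t: 12.4
tool_pos: [0.5667, 0.1697, 0.1003]
tool_rot: [-1.227, 1.181, -1.181]
contact_force: [-1.3, 0.2, -1.3]
opening: 0.0131
```

{"fn": "jog_arm", "kwargs": {"moves": [[3,0,0,0,0,0],[3,0,0,0,0,0],[3,0,0,0,0,0],[3,0,0,0,0,0],[3,0,0,0,0,0],[3,0,0,0,0,0],[3,0,0,0,0,0],[3,0,0,0,0,0],[2,0,0,0,0,0],[2,0,0,0,0,0],[2,0,0,0,0,0],[1,0,0,0,0,0]]}}

```text
t: 13.6
tool_pos: [0.5679, 0.1388, 0.1003]
tool_rot: [-1.227, 1.181, -1.181]
contact_force: [-0.2, -0.4, -0.8]
opening: 0.0133
```

Run:
```python
from h import *
a=ctrl.get_image("top");o=ctrl.get_obs();print(o["tool_pos"],o["contact_force"],o["wrist_torque"],o["t"])
A=cv2.resize(a[170:230,400:560],None,fx=5,fy=5,interpolation=cv2.INTER_CUBIC)
cv2.imwrite("pics/c7.png",cv2.convertScaleAbs(A[:,:,::-1],alpha=1.6))
```

```text
[0.5679 0.1387 0.1003] [ 0.3232  0.9274 -1.4268] [-0.0018 -0.0329  0.0511] 13.65
```

View pics/c7.png

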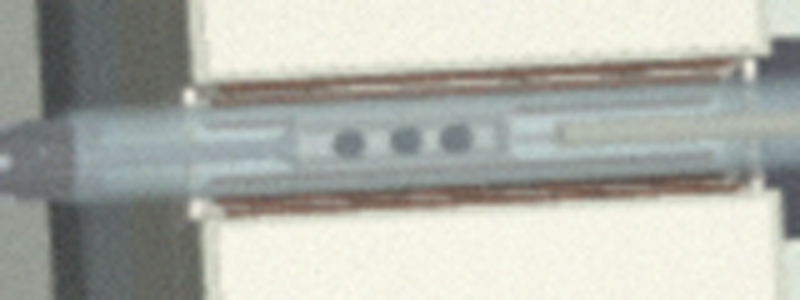

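{"fn": "jog_arm", "kwargs": {"moves": [[1,0,0,0,0,0],[1,0,0,0,0,0],[1,0,0,0,0,0],[1,0,0,0,0,0],[1,0,0,0,0,0],[1,0,0,0,0,0],[1,0,0,0,0,0],[1,0,0,0,0,0],[1,0,0,0,0,0],[0.5,0,0,0,0,0],[0.5,0,0,0,0,0]]}}

```text
t: 14.75
tool_pos: [0.5683, 0.1289, 0.1003]
tool_rot: [-1.227, 1.181, -1.181]
contact_force: [1.2, -0.1, -1.2]
opening: 0.0131
```

{"fn": "jog_arm", "kwargs": {"moves": [[0.5,0,0,0,0,0],[0.5,0,0,0,0,0],[0.5,0,0,0,0,0],[0.5,0,0,0,0,0]]}}

```text
t: 15.15
tool_pos: [0.5683, 0.1269, 0.1003]
tool_rot: [-1.227, 1.181, -1.181]
contact_force: [1.2, 0.6, -0.7]
opening: 0.013
```

{"fn": "jog_arm", "kwargs": {"moves": [[0.4,0,0,0,0,0],[0.4,0,0,0,0,0],[0.2,0,0,0,0,0]]}}

```text
t: 15.45
tool_pos: [0.5684, 0.1259, 0.1003]
tool_rot: [-1.227, 1.181, -1.181]
contact_force: [-0.2, -0.3, -0.8]
opening: 0.0129
```

{"fn": "jog_arm", "kwargs": {"moves": [[0.4,0,0,0,0,0],[0.4,0,0,0,0,0],[0.2,0,0,0,0,0]]}}

```text
t: 15.75
tool_pos: [0.5684, 0.1249, 0.1003]
tool_rot: [-1.227, 1.181, -1.181]
contact_force: [0.8, -0.3, -0.3]
opening: 0.0132
```

{"fn": "jog_arm", "kwargs": {"moves": [[0.3,0,0,0,0,0],[0.3,0,0,0,0,0]]}}

```text
t: 15.95
tool_pos: [0.5684, 0.1243, 0.1003]
tool_rot: [-1.227, 1.181, -1.181]
contact_force: [0.2, -0.0, -1.1]
opening: 0.0133
```

{"fn": "jog_arm", "kwargs": {"moves": [[0.3,0,0,0,0,0],[0.3,0,0,0,0,0]]}}

```text
t: 16.15
tool_pos: [0.5685, 0.1237, 0.1003]
tool_rot: [-1.227, 1.181, -1.181]
contact_force: [0.2, -0.3, -1.8]
opening: 0.0132
```

Run:
```python
from h import *
f=[]
for i in range(3):
    a=ctrl.get_image("top");f.append(ctrl.get_obs()["contact_force"])
print(np.array(f),ctrl.get_obs()["tool_pos"])
cv2.imwrite("pics/top8.png",a[:,:,::-1])
```

```text
[[ 1.0378 -0.415  -0.6123]
 [ 0.2117  0.0366 -0.5034]
 [ 0.0288  0.1151 -0.5772]] [0.5685 0.1237 0.1003]
```

{"fn": "jog_arm", "kwargs": {"moves": [[0.3,0,0,0,0,0],[0.2,0,0,0,0,0],[0,0,0,0,0,0]]}}

```text
t: 16.6
tool_pos: [0.5685, 0.1232, 0.1003]
tool_rot: [-1.227, 1.181, -1.181]
contact_force: [-0.1, -0.2, -0.4]
opening: 0.0133
```

{"fn": "jog_arm", "kwargs": {"moves": [[0.3,0,0,0,0,0],[0.2,0,0,0,0,0],[0,0,0,0,0,0]]}}

```text
t: 16.9
tool_pos: [0.5685, 0.1227, 0.1003]
tool_rot: [-1.227, 1.181, -1.181]
contact_force: [0.6, -0.2, -1.4]
opening: 0.0134
```

{"fn": "jog_arm", "kwargs": {"moves": [[0.3,0,0,0,0,0],[0.2,0,0,0,0,0],[0,0,0,0,0,0]]}}

```text
t: 17.2
tool_pos: [0.5685, 0.1224, 0.1003]
tool_rot: [-1.227, 1.181, -1.181]
contact_force: [-0.1, 1.7, -1.7]
opening: 0.0129
```

{"fn": "jog_arm", "kwargs": {"moves": [[0.2,0,0,0,0,0],[0,0,0,0,0,0]]}}

```text
t: 17.4
tool_pos: [0.5685, 0.1223, 0.1003]
tool_rot: [-1.226, 1.181, -1.181]
contact_force: [0.6, 2.9, -1.5]
opening: 0.0133
```

Run:
```python
from h import *
f=[]
for i in range(4):
    a=ctrl.get_image("top");f.append(ctrl.get_obs()["contact_force"])
print(np.array(f),ctrl.get_obs()["tool_pos"])
cv2.imwrite("pics/top9.png",a[:,:,::-1])
```

```text
[[-0.6542  2.2812 -1.105 ]
 [-0.2379  2.3077 -1.2161]
 [ 1.0387  2.4384 -1.1679]
 [-0.2264  2.5795 -0.7974]] [0.5685 0.1223 0.1003]
```

Contact felt, a steady 2.4 N or so. I'll press slightly more and hold.

{"fn": "jog_arm", "kwargs": {"moves": [[0.2,0,0,0,0,0],[0,0,0,0,0,0],[0,0,0,0,0,0],[0,0,0,0,0,0],[0,0,0,0,0,0],[0,0,0,0,0,0]]}}

```text
t: 18.2
tool_pos: [0.5685, 0.1222, 0.1004]
tool_rot: [-1.226, 1.181, -1.181]
contact_force: [-1.1, 4.7, -0.6]
opening: 0.0135
```

Run:
```python
from h import *
f=[]
for i in range(4):
    a=ctrl.get_image("top");f.append(ctrl.get_obs()["contact_force"])
print(np.array(f),ctrl.get_obs()["tool_pos"])
A=cv2.resize(a[170:230,400:560],None,fx=5,fy=5,interpolation=cv2.INTER_CUBIC)
cv2.imwrite("pics/c8.png",cv2.convertScaleAbs(A[:,:,::-1],alpha=1.6))
```

```text
[[-0.0845  5.4119 -0.6054]
 [-0.3329  5.2542 -1.7649]
 [-0.6928  5.5033 -1.1928]
 [ 0.3985  5.5202 -0.6421]] [0.5685 0.1222 0.1003]
```

View pics/c8.png

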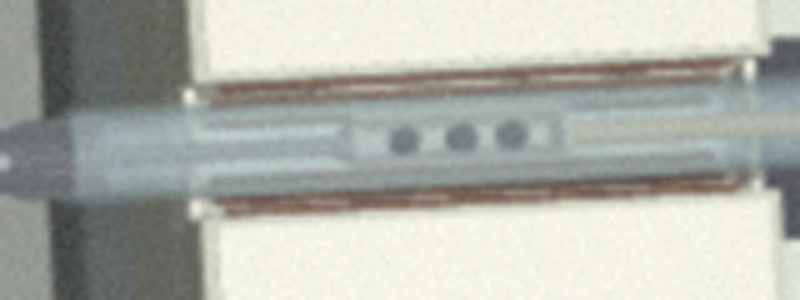

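The picture shows the boat front (crop x≈562) meeting the sheath, and it has been held for over 0.5 s at about 5 N. Now I'll withdraw.

{"fn": "jog_arm", "kwargs": {"moves": [[-0.5,0,0,0,0,0],[-1,0,0,0,0,0],[-3,0,0,0,0,0],[-6,0,0,0,0,0],[-10,0,0,0,0,0],[-12,0,0,0,0,0],[-12,0,0,0,0,0],[-12,0,0,0,0,0],[-12,0,0,0,0,0],[-12,0,0,0,0,0],[-12,0,0,0,0,0],[-12,0,0,0,0,0]]}}

```text
t: 19.6
tool_pos: [0.5645, 0.2274, 0.1003]
tool_rot: [-1.227, 1.181, -1.181]
contact_force: [0.7, 0.1, -1.1]
opening: 0.0137
```

{"fn": "jog_arm", "kwargs": {"moves": [[-12,0,0,0,0,0],[-12,0,0,0,0,0],[-12,0,0,0,0,0],[-12,0,0,0,0,0],[-12,0,0,0,0,0],[-12,0,0,0,0,0],[-12,0,0,0,0,0],[-10,0,0,0,0,0],[-6,0,0,0,0,0],[0,-10,0,0,0,0],[0,-12,0,0,0,0],[0,0,0,0,0,0]]}}

```text
t: 20.8
tool_pos: [0.5626, 0.3266, 0.1258]
tool_rot: [-1.222, 1.179, -1.182]
contact_force: [1.5, 0.1, -0.3]
opening: 0.0133
```

Run:
```python
from h import *
a=ctrl.get_image("top")
M=R.from_rotvec([-1.175,1.257,-1.2585]).as_matrix()
to([.4273,.2699,.1236],M)
A=cv2.resize(a[170:230,400:560],None,fx=5,fy=5,interpolation=cv2.INTER_CUBIC)
B=cv2.resize(a[170:230,240:400],None,fx=5,fy=5,interpolation=cv2.INTER_CUBIC)
cv2.imwrite("pics/c9.png",cv2.convertScaleAbs(np.vstack([A,B])[:,:,::-1],alpha=1.6))
```

```text
t 20.85 pos [0.5621 0.3263 0.1248] F [-0.2436  0.3135 -0.3106] op 0.013011400042317831
shift mm (tool) [  51.348     0.5918 -136.8409]
turn [-0.0017  0.1041 -0.0009]
```

View pics/c9.png

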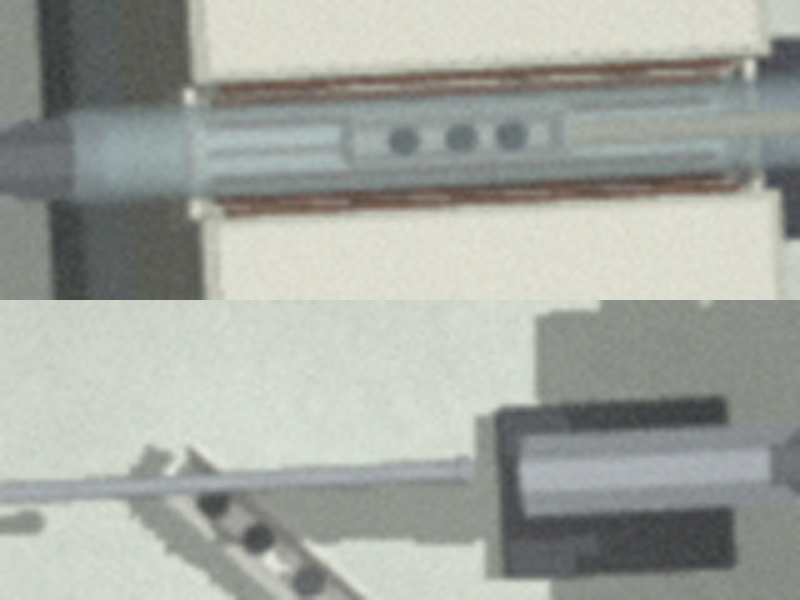

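{"fn": "jog_arm", "kwargs": {"moves": [[0,0,-10,0,0,0],[5,0,-20,0,0,0],[10,0,-24,0,0,0],[10,0,-24,0,0,0],[10,0,-24,0,0,0],[9.3,0.6,-20,0,0,0],[7,0,-14.8,0,0.052,0],[0,0,0,0,0.052,0],[0,0,0,0,0,0],[0,0,0,0,0,0]]}}

```text
t: 21.85
tool_pos: [0.4256, 0.2695, 0.1215]
tool_rot: [-1.178, 1.257, -1.257]
contact_force: [-0.1, -0.5, -1.2]
opening: 0.0127
```

Run:
```python
from h import *
M=R.from_rotvec([-1.175,1.257,-1.2585]).as_matrix()
to([.4273,.2699,.0346],M)
```

```text
t 21.85 pos [0.4256 0.2695 0.1215] F [-0.0565 -0.4567 -1.2062] op 0.012659233482403694
shift mm (tool) [-0.4815 86.8738  1.7114]
turn [0.0023 0.0016 0.0009]
```

{"fn": "jog_arm", "kwargs": {"moves": [[-0.5,10,1.7,0,0,0],[0,15,0,0,0,0],[0,15,0,0,0,0],[0,12,0,0,0,0],[0,10,0,0,0,0],[0,6,0,0,0,0],[0,0,0,0,0,0],[0,0,0,0,0,0]]}}

```text
t: 22.65
tool_pos: [0.428, 0.2703, 0.054]
tool_rot: [-1.177, 1.257, -1.258]
contact_force: [0.7, 0.0, -1.4]
opening: 0.0133
```

Run:
```python
from h import *
M=R.from_rotvec([-1.175,1.257,-1.2585]).as_matrix()
to([.4273,.2699,.0346],M)
```

```text
t 22.65 pos [0.428  0.2703 0.054 ] F [ 0.6624  0.0179 -1.408 ] op 0.01331942704312321
shift mm (tool) [ 0.4232 19.3538 -0.705 ]
turn [0.0015 0.0007 0.0005]
```

{"fn": "jog_arm", "kwargs": {"moves": [[0.4,4,-0.7,0,0,0],[0,5,0,0,0,0],[0,4,0,0,0,0],[0,3,0,0,0,0],[0,2,0,0,0,0],[0,1,0,0,0,0],[0,0,0,0,0,0]]}}

```text
t: 23.35
tool_pos: [0.427, 0.2698, 0.0346]
tool_rot: [-1.177, 1.258, -1.258]
contact_force: [-0.3, 1.6, -0.4]
opening: 0.0138
```

{"fn": "jog_arm", "kwargs": {"moves": [[0,0.5,0,0,0,0],[0,0.5,0,0,0,0],[0,0,0,0,0,0]]}}

```text
t: 23.65
tool_pos: [0.4271, 0.2698, 0.0338]
tool_rot: [-1.177, 1.258, -1.258]
contact_force: [0.9, 0.1, -1.5]
opening: 0.0136
```

{"fn": "jog_arm", "kwargs": {"moves": [[0,0.4,0,0,0,0],[0,0.4,0,0,0,0],[0,0,0,0,0,0]]}}

```text
t: 23.95
tool_pos: [0.4272, 0.2698, 0.0336]
tool_rot: [-1.177, 1.258, -1.258]
contact_force: [-2.0, -1.0, 6.2]
opening: 0.0134
```

Touching down in the cradles (+6 N). I'll release slowly and then rise.

{"fn": "jog_arm", "kwargs": {"grip": 85, "moves": [[0,-0.4,0,0,0,0],[0,0,0,0,0,0],[0,0,0,0,0,0],[0,0,0,0,0,0],[0,0,0,0,0,0],[0,0,0,0,0,0],[0,0,0,0,0,0]]}}

```text
t: 24.65
tool_pos: [0.427, 0.2698, 0.0333]
tool_rot: [-1.177, 1.258, -1.258]
contact_force: [0.5, -0.6, 0.2]
opening: 0.0847
```

{"fn": "jog_arm", "kwargs": {"moves": [[0,-5,0,0,0,0],[0,-15,0,0,0,0],[0,-30,0,0,0,0],[0,-40,0,0,0,0],[0,-40,0,0,0,0],[0,-20,-20,0,0,0],[0,0,-40,0,0,0],[0,0,-20,0,0,0],[0,0,0,0,0,0],[0,0,0,0,0,0]]}}

```text
t: 25.65
tool_pos: [0.3476, 0.2752, 0.1845]
tool_rot: [-1.175, 1.256, -1.258]
contact_force: [-0.1, -0.1, 0.0]
opening: 0.0851
```

Run:
```python
from h import *
a=ctrl.get_image("top");s=ctrl.get_image("side");print(ctrl.get_obs()["t"])
A=cv2.resize(a[270:330,140:400],None,fx=3,fy=3,interpolation=cv2.INTER_CUBIC)
C=cv2.resize(a[180:220,400:560],(780,195),interpolation=cv2.INTER_CUBIC)
B=s[195:385,150:410];B=cv2.resize(B,(260,190))
B=np.hstack([B,s[60:250,180:440],s[0:190,0:260]*0])
cv2.imwrite("pics/c10.png",cv2.convertScaleAbs(np.vstack([A,C,B])[:,:,::-1],alpha=1.5))
```

```text
25.75
```

View pics/c10.png

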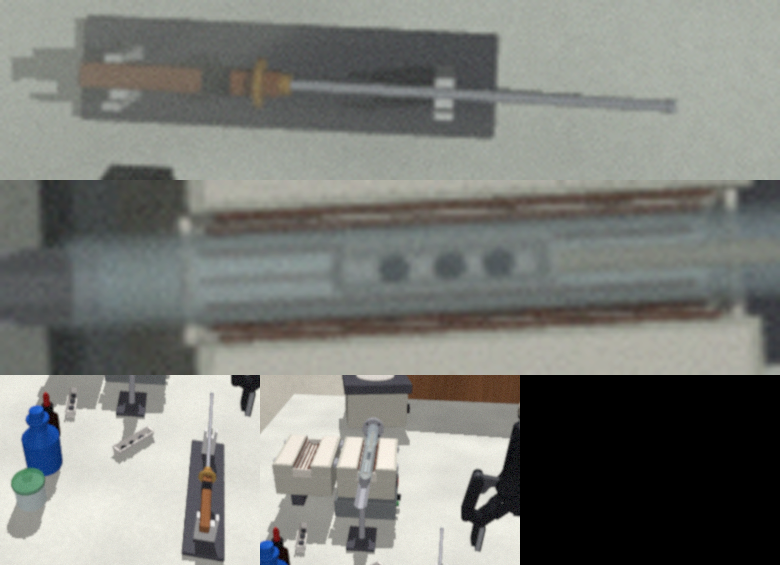

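The rod lies in both cradles as before, the boat is against the sheath, and the bystanders are untouched. Handing in.

```bash
python3 -c "
from station import ctrl
print(ctrl.finish_job())"
```

```text
the job is handed in; nothing more can be done
None
```

I pushed the boat with the rod into the tube until it met the sheath, drew the rod out, and laid the rod back in its rest. I handed the job in at about t = 26 s; the hand-in returns no verdict.

- **Contact:** I felt the sheath at about 2.4 N, pressed slightly more to about 5.4 N, and held for roughly 0.8 s. The highest force I read along the tube while pressing was 5.5 N.
- **Boat:** The last picture shows it still in the tube with its front at the sheath's tip. The gap can only be judged by eye there, to about 1–2 mm.
- **Rod:** The last picture shows it in both cradles where it lay before. The gripper is open and about 80 mm to the side.
- **Bystanders:** The three containers look undisturbed in the last side view, which I did not measure.
- **Less certain:** The arm blocked the side camera during the push, so I did not see the rod's height and tilt directly. I went by the tool readings, and saw no sign of a knock in the force readings.

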